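# Take the bayonet cap off a coin lock

### The job

Open the coin lock that has the winged cap (not the one with the flat round dial): push its release button fully in, turn the winged cap a quarter turn anticlockwise as seen from above, and lift it straight off. Then set the cap down gently, upright, in the square steel tray.

Things in the scene. Friction and masses are not known exactly. Their poses are not given: they have to be found in the camera images.
- cap_wing (a point): Grip point of the loose aluminium cap: on its axis, in the wing, 42 mm above the cap's underside. z up, x along the wing: an upright bar 46 mm long (x), 12 mm thick (y), its top 12 mm above this point, its foot 24 mm below on a 48 mm round disc. Two 5 mm thick lugs at the cap's foot reach 36 mm out along +x and -x. About 0.16 kg; 2 mm sideways play in the lock.
- lock: Coin lock: dark steel box fixed to the table, top 35 mm up, from x = -105 to 55, y = -55 to 55 mm. Origin at table height under the cap's axis. Two claws of a 90 mm collar (48 mm above the table) hold the cap, its wing along x within 3 degrees. Turned 90 degrees anticlockwise (+z; stop at about 95) it lifts off; clockwise is blocked. The other, similar box has a round dial, no wing or button.
- release (a joint): Travel of the coin lock's release button, m: 0 out (locked), 0.009 fully in. Round, steel, 24 mm in diameter, centred at x = -80 mm, y = 0 in the lock's frame, top 50 mm above the table when out, 41 mm in. Pushed straight down with about 3 N it goes in and stays in (no spring); the cap can then turn.
- tray_in (a point): Centre of the inner floor of the square, low-walled steel tray, fixed to the table: 142 mm square inside, 4 mm walls, rim 18 mm above the table; floor 4 mm above the table. Axes along its sides, z up.
Not all that is in view belongs to the job. Leave any green or purple look-alike of the lock alone.

How it is judged:
By the outcome, as a careful person would: the job done as asked, in the order asked, and still so for the second after the job is handed in, with the robot touching nothing.
It also fails if it takes over 51 s, if anything falls off the work surface, if the arm or the gripper's body presses on something with over 40 N, if the wrist force passes 120 N, or if a joint passes its speed limit or range.

### The arm

A 7-joint arm with a two-finger parallel gripper is mounted at the origin on the work surface. World frame = base frame: x ahead of the robot, y to its left, z up, the work surface at z = 0. Lengths are in m, angles in rad, forces in N, time in s.
With the tool pointing down it reaches from about 0.4 to 0.875 m from the base axis. Payload 19.3 kg.
Tool frame: the origin (TCP) lies midway between the tips of the shut fingers; the grasp point (between the pads) lies 19 mm behind it; z points along the fingers, y is the line along which they close (so a half turn about z gives the same grasp; the last joint's range is limited). The gripper opens to 85 mm and grips with 20 to 120 N. Pads are 22 mm wide; open, the fingers measure 114 mm over their backs; the gripper's body (76 mm by 85 mm) begins 54 mm behind the grasp point. The pads swing forward as they close: fully open they stand 13 mm farther back than shut.
Start: joints at [1.063, 0.521, -0.036, 1.599, 0.021, 1.021, -0.113], TCP at [0.265, -0.566, 0.231] pointing down, gripper open.
Joint ranges: [-2.91, 2.91], [-0.3, 2.13], [-1.5, 1.42], [0.17, 2.43], [-1.26, 4.41], [0.16, 1.93], [-2.52, 2.52]. Speed limits (rad/s): [1.89, 1.89, 2.39, 2.39, 3.01, 3.01, 3.01].

### API

Orientations are given as a unit quaternion [x, y, z, w].
In Python, from rig import * gives the robot as it stands.
- The arm moves only by the shell command python3 -m pendant 'ROWS' [OPENING] [FORCE]. ROWS is JSON, one flat list of numbers, 4 for each row, row after row: the shift along the tool's x, y, z in cm, then the turn about the tool's z in degrees. A call has 1 to 8 rows; each row is the pose to reach, as a shift and turn from the pose commanded when the call began, along the tool's axes at that moment; what a row does not reach only later rows make up. A row lasts 1/8 s, in which the tool goes at most 62.5 mm and 10.7 degrees, less where a joint would pass 70% of its speed; a pose out of reach is approached as far as the arm can. A call with a gripper value outside its range is refused whole. OPENING is the finger opening in cm, from 0 to 8.54, set as the call begins (- or left out, the last holds). The fingers move at their own pace and stop on an object; FORCE is the grip in N (left out, the last holds). Time passes only in rows, so rows that repeat a pose let the fingers close. It gives the time, the measured TCP pose, the force, the opening and the grip force at its end, in the units of the state.
- get_state(): the state, without advancing time (a new reading comes with each control period).
- get_image(name): name is "side" or "top" or "wrist"; returns the picture (384x512x3 uint8, blue, green, red); there is no depth.
- camera_model(name): a dict with "vertical_fov" (degrees; the focal length in pixels is half the picture's height over the tangent of half this angle, whatever the lens; pixels are square), "cx", "cy" (the principal point, pixels), "view" (4x4, takes a point from world to camera coordinates). Camera axes: x right, y up, looking along -z (the intrinsics and any distortion apply to the point x, -y, -z); pixel columns grow to the right and rows downward; lengths in m; the calibration is good to about 2 mm. A picture is of the moment at which its call begins: read the wrist's pose just before it. camera_model takes no time and is no camera call; for the wrist camera it gives the pose at the moment of the call.
- close_job(): hands the job in; it is judged then, once.
The state is a dict: "time": time; "joint_pos": joint angles; "joint_vel": joint speeds; "joint_efforts": joint torques, N m; "position": TCP position; "eef_rot": TCP orientation; "contact_force": force on the tool from outside, world axes, zero at the start; "ft_torque": the same for the moment, N m; "finger_gap": finger opening in m; "grip_force": force on a finger pad.
Only numpy, scipy, OpenCV 4.12 (cv2) and the standard library are available. Lean on these libraries where they do the work, as an engineer would, in place of code of your own. Each camera call takes 0.05 s, during which the arm holds its last target. There are 200 camera calls.

## Working session

There is one attempt and no reset: what is moved stays moved. The work goes in short steps, Python scripts to look and compute and a shell command to move; the robot and the scene stay as the last step left them, time stands still between calls to the robot, and variables do not carry over. Pictures are saved under pics/ and viewed, at most 10 in all, crops included, and the job is handed in when it is done.

```bash
mkdir -p pics && python3 - <<'E'
from rig import *
import cv2,numpy as np
s=get_state();print({k:np.round(s[k],3) for k in("time","position","eef_rot","contact_force","finger_gap")})
for n in("top","side","wrist"):
    m=camera_model(n);print(n,m.keys(),{k:v for k,v in m.items() if k!="view"});print(np.round(m["view"],3))
    cv2.imwrite(f"pics/{n}0.png",get_image(n))
t=cv2.imread("pics/top0.png");cv2.imwrite("pics/top0b.png",cv2.resize(t,(800,600),interpolation=cv2.INTER_CUBIC))
E
```

```text
{'time': np.float64(0.0), 'position': array([ 0.265, -0.566,  0.231]), 'eef_rot': array([ 0.976,  0.217, -0.   , -0.001]), 'contact_force': array([ 0.652,  0.344, -0.354]), 'finger_gap': np.float64(0.085)}
top dict_keys(['vertical_fov', 'cx', 'cy', 'view']) {'vertical_fov': 52.06360334646354, 'cx': 250.4984330776909, 'cy': 195.09248768061258}
[[-0.011 -1.    -0.015 -0.07 ]
 [ 0.983 -0.014  0.181 -0.465]
 [-0.181 -0.012  0.983 -0.963]
 [ 0.     0.     0.     1.   ]]
side dict_keys(['vertical_fov', 'cx', 'cy', 'view']) {'vertical_fov': 45.79546572831862, 'cx': 264.1370043864321, 'cy': 191.00635560587133}
[[-0.999 -0.032 -0.01   0.454]
 [ 0.009 -0.553  0.833 -0.124]
 [-0.033  0.833  0.553 -1.135]
 [ 0.     0.     0.     1.   ]]
wrist dict_keys(['vertical_fov', 'cx', 'cy', 'view']) {'vertical_fov': 61.37926550893619, 'cx': 256.5768744396173, 'cy': 191.62689831350306}
[[ 0.424 -0.906 -0.002 -0.623]
 [ 0.858  0.403 -0.319  0.043]
 [ 0.289  0.133  0.948 -0.381]
 [ 0.     0.     0.     1.   ]]
```

View pics/top0b.png

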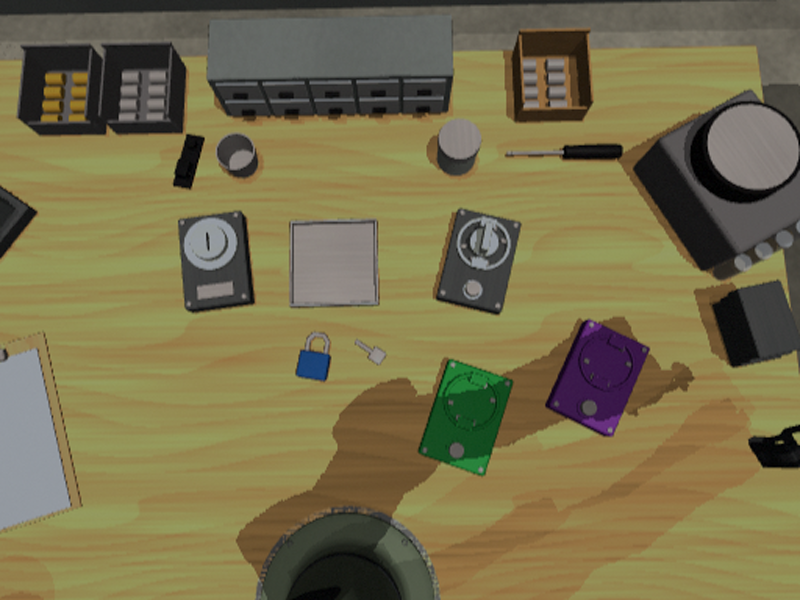

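View pics/side0.png

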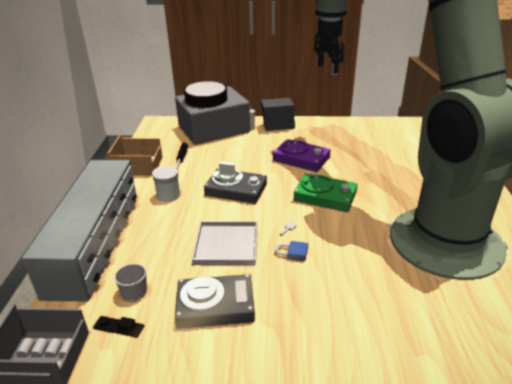

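Candidates (800×600 top view): winged lock at (483,240) with a button at (472,289); flat-dial box at (210,243); green (466,415) and purple (598,375) look-alikes. The dark box at (483,240) fits because it has a wing and a button. I'll confirm with a crop and measure.

```bash
cat > h.py <<'E'
from rig import *
import cv2,numpy as np
def px2w(m,uv,z):
    f=192/np.tan(np.radians(m["vertical_fov"]/2));V=np.array(m["view"]);R=V[:3,:3];c=-R.T@V[:3,3]
    d=R.T@np.array([(uv[0]-m["cx"])/f,-(uv[1]-m["cy"])/f,-1]);return c+d*(z-c[2])/d[2]
def w2px(m,p):
    f=192/np.tan(np.radians(m["vertical_fov"]/2));V=np.array(m["view"]);q=V[:3,:3]@np.array(p)+V[:3,3]
    return np.array([m["cx"]+f*q[0]/-q[2],m["cy"]-f*q[1]/-q[2]])
def tool(dw,yawdeg=0):
    "world shift (m) -> tool shift (cm)"
    from scipy.spatial.transform import Rotation as R
    return np.round(R.from_quat(get_state()["eef_rot"]).inv().apply(dw)*100,2)
E
python3 - <<'E'
from h import *
m=camera_model("top")
for n,uv,z in [("c1",(460,209),.035),("c2",(521,221),.035),("c3",(497,313),.035),("c4",(436,299),.035),("button",(472,289),.05),("collar",(483,241),.048),
 ("t1",(290,220),.018),("t2",(378,219),.018),("t3",(379,306),.018),("t4",(290,306),.018)]:
    print(n,np.round(px2w(m,np.array(uv)*.64,z),3))
t=cv2.imread("pics/top0.png")[125:205,265:345];cv2.imwrite("pics/crop0.png",cv2.resize(t,(560,560),interpolation=cv2.INTER_CUBIC))
E
```

```text
c1 [ 0.628 -0.194  0.035]
c2 [ 0.606 -0.296  0.035]
c3 [ 0.449 -0.249  0.035]
c4 [ 0.474 -0.15   0.035]
button [ 0.487 -0.208  0.05 ]
collar [ 0.568 -0.229  0.048]
t1 [0.619 0.097 0.018]
t2 [ 0.619 -0.054  0.018]
t3 [ 0.466 -0.055  0.018]
t4 [0.468 0.095 0.018]
```

View pics/crop0.png

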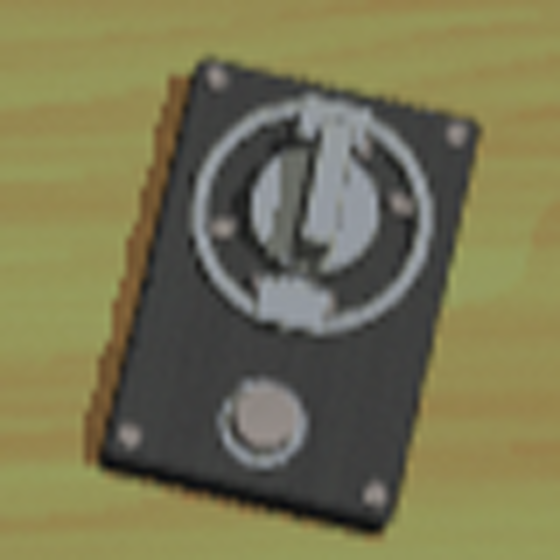

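Confirmed: a dark box with a winged cap (crop 325,200) and button (264,412). Lock origin is about (0.564,-0.229), yaw about -15°, and the button is about (0.487,-0.208). Moving above the button with the fingers shut.

```bash
python3 -m pendant '[3,-2,0.5,4, 8,-5.2,2,10, 13.3,-8.7,3,16, 18.6,-12.2,4,22, 23.9,-15.7,5,28, 29,-19,6,34, 33.5,-22,7,38, 35.2,-23,7.5,40]' 0 40 && python3 - <<'E'
from h import *
m=camera_model("wrist");im=get_image("wrist");s=get_state();print(np.round(s["position"],4),np.round(s["eef_rot"],3),s["time"],np.round(s["joint_pos"],2))
V=np.array(m["view"]);print(-V[:3,:3].T@V[:3,3])
for p in [(.564,-.229,.048),(.487,-.208,.05)]: print(w2px(m,p))
cv2.imwrite("pics/w1.png",im)
E
```

```text
time: 1.15
position: [0.4877, -0.2048, 0.1556]
eef_rot: [0.992, -0.128, -0.0, -0.001]
contact_force: [-0.2, -1.3, -0.2]
finger_gap: 0.0003
grip_force: 0.0
[ 0.4883 -0.2039  0.1552] [ 0.992 -0.129 -0.    -0.001] 1.2 [ 0.25  0.47  0.05  1.93 -0.04  0.74 -1.51]
[ 0.56574282 -0.22565316  0.29795296]
[262.07745699  83.66126588]
[260.68357674 188.06598961]
```

View pics/w1.png

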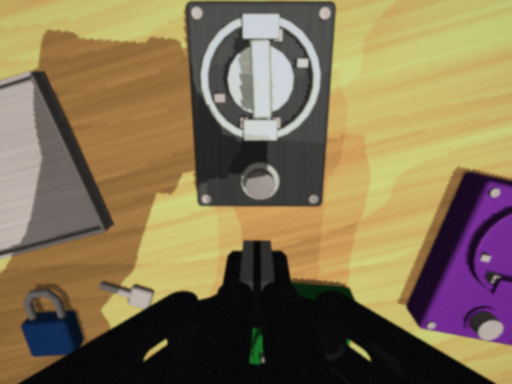

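The wrist view shows the lock straight: button top centre ≈ (261,179), collar centre (261,77), wing along the image's vertical.

```bash
python3 - <<'E'
from h import *
m=camera_model("wrist")
for n,uv,z in [("c",(197,207),.035),("c",(323,206),.035),("c",(187,3),.035),("c",(337,2),.035),("but",(261,179),.05),("col",(261,77.5),.048),("wingend",(261,36),.09),("wingend",(262,117),.09)]:
    print(n,np.round(px2w(m,uv,z),4))
b=px2w(m,(261,179),.05);p=get_state()["position"];print(tool([b[0]-p[0],b[1]-p[1],.06-p[2]]))
E
```

```text
c [ 0.4803 -0.148   0.035 ]
c [ 0.4534 -0.2542  0.035 ]
c [ 0.6313 -0.1899  0.035 ]
c [ 0.6045 -0.2938  0.035 ]
but [ 0.4951 -0.2092  0.05  ]
col [ 0.5689 -0.2284  0.048 ]
wingend [ 0.5906 -0.2335  0.09  ]
wingend [ 0.5457 -0.2225  0.09  ]
[0.79 0.36 9.52]
```

```bash
python3 -m pendant '[0.3,0.2,4,0, 0.4,0.3,8,0, 0.4,0.3,9.8,0, 0.4,0.3,10.3,0, 0.4,0.3,10.7,0, 0.4,0.3,11.1,0, 0.4,0.3,11.5,0, 0.4,0.3,11.5,0]'
```

```text
time: 2.2
position: [0.4895, -0.2125, 0.0413]
eef_rot: [0.992, -0.13, 0.0, 0.0]
contact_force: [-0.2, -0.4, 0.4]
finger_gap: 0.0006
grip_force: 0.0
```

```bash
python3 -m pendant '[0,0,0.05,0, 0,0,0.1,0, 0,0,0.15,0]'; python3 -m pendant '[0,0,0.05,0, 0,0,0.1,0]'
```

```text
time: 2.58
position: [0.4895, -0.2124, 0.0406]
eef_rot: [0.992, -0.13, 0.0, -0.0]
contact_force: [-5.8, 2.4, 25.4]
finger_gap: -0.0002
grip_force: 12.7
time: 2.82
position: [0.4894, -0.2125, 0.0402]
eef_rot: [0.992, -0.13, 0.0, -0.0]
contact_force: [-12.4, 4.9, 42.9]
finger_gap: 0.0001
grip_force: 21.2
```

The button bottomed at 41 mm with force rising. Retreating and looking.

```bash
python3 -m pendant '[0,0,-1,0, 0,0,-4,0, 0,0,-8,0, 0,0,-12,0, 0,0,-12,0, 0,0,-12,0]' && python3 -m pendant '[0,0,0,0]' 7 && python3 - <<'E'
from h import *
m=camera_model("wrist");im=get_image("wrist");s=get_state();print(np.round(s["position"],4),np.round(s["eef_rot"],3),s["time"])
cv2.imwrite("pics/w2.png",im);np.save("v2.npy",m["view"])
cv2.imwrite("pics/w2c.png",cv2.resize(im[0:230,150:370],(574,600),interpolation=cv2.INTER_CUBIC))
E
```

```text
time: 3.58
position: [0.4892, -0.2123, 0.1584]
eef_rot: [0.992, -0.13, -0.0, -0.0]
contact_force: [0.6, 0.5, -0.9]
finger_gap: -0.0
grip_force: 0.0
time: 3.7
position: [0.4889, -0.2122, 0.1578]
eef_rot: [0.992, -0.13, -0.001, -0.0]
contact_force: [-0.9, -0.6, -0.1]
finger_gap: 0.0171
grip_force: 0.0
[ 0.4889 -0.2123  0.1579] [ 0.992 -0.13  -0.001 -0.   ] 3.75
```

View pics/w2c.png

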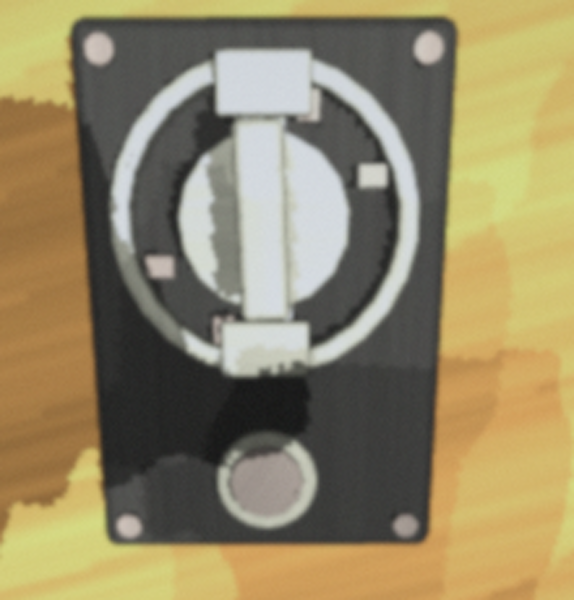

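The button sits flush in its ring at (265,480); the wing's top runs from (259,120) to (267,318) in the crop. Computing the grasp.

```bash
python3 - <<'E'
from h import *
m=camera_model("wrist");m["view"]=np.load("v2.npy")
g=lambda u,v,z:px2w(m,(150+u/2.609,v/2.609),z)
A,B=g(260,120,.092),g(268,318,.092);print("wing",A,B,(A+B)/2,np.degrees(np.arctan2(*(A-B)[1::-1])))
print("disc",g(264,218,.055),"collar",g(265,213,.048),"but",g(267,481,.041))
C=[g(74,22,.035),g(455,22,.035),g(427,542,.035),g(109,542,.035)];print(np.mean(C,0),np.round(C,3))
u=sum(C[:2])-sum(C[2:]);print("yaw",np.degrees(np.arctan2(u[1],u[0])));print("orig",np.mean(C,0)+.025*u/np.linalg.norm(u))
E
```

```text
wing [ 0.58756212 -0.23435522  0.092     ] [ 0.5446214  -0.22463075  0.092     ] [ 0.56609176 -0.22949299  0.092     ] -12.76012737185532
disc [ 0.5670822  -0.22910453  0.055     ] collar [ 0.56830546 -0.22961201  0.048     ] but [ 0.48941777 -0.20876913  0.041     ]
[ 0.54184662 -0.22267776  0.035     ] [[ 0.631 -0.191  0.035]
 [ 0.603 -0.294  0.035]
 [ 0.453 -0.255  0.035]
 [ 0.48  -0.151  0.035]]
yaw -14.752846597577552
orig [ 0.56602245 -0.22904401  0.035     ]
```

```bash
python3 -m pendant '[2,-0.1,0,0, 5,-0.3,0,-2, 7.9,-0.4,1.5,-2, 7.9,-0.4,4,-2, 7.9,-0.4,4,-2, 7.9,-0.4,4,-2]' 5 && python3 - <<'E'
from h import *
s=get_state();p=s["position"];q=s["eef_rot"];print(p,np.degrees(2*np.arctan2(q[1],q[0])),tool(np.array([.566,-.229,.060])-p))
E
```

```text
time: 4.5
position: [0.5666, -0.229, 0.1192]
eef_rot: [0.994, -0.113, -0.0, 0.0]
contact_force: [-0.1, -0.0, 0.2]
finger_gap: 0.0502
grip_force: 0.0
[ 0.56660894 -0.2290033   0.11919782] -12.926941527732406 [-0.06  0.01  5.92]
```

```bash
python3 -m pendant '[0,0,2.5,0, 0,0,4.5,0, 0,0,5.5,0, 0,0,5.9,0, 0,0,5.9,0]' && python3 -m pendant '[0,0,0,0, 0,0,0,0, 0,0,0,0, 0,0,0,0, 0,0,0,0]' 0 50
```

```text
time: 5.12
position: [0.5668, -0.229, 0.06]
eef_rot: [0.994, -0.113, 0.0, 0.0]
contact_force: [0.7, 0.8, 0.0]
finger_gap: 0.0497
grip_force: 0.0
time: 5.75
position: [0.5669, -0.229, 0.0602]
eef_rot: [0.994, -0.113, 0.0, 0.0]
contact_force: [-1.2, 0.8, 6.4]
finger_gap: 0.0112
grip_force: 49.3
```

```bash
python3 -m pendant '[0,0,0,-3, 0,0,0,-8, 0,0,0,-13, 0,0,0,-18]' && python3 -c "
from rig import *;print(get_state()['ft_torque'])"
```

```text
time: 6.25
position: [0.567, -0.2291, 0.0603]
eef_rot: [0.999, 0.046, 0.0, 0.0]
contact_force: [0.1, -0.5, 4.1]
finger_gap: 0.0116
grip_force: 49.2
[-0.04494085  0.0933534  -0.10746393]
```

Turns freely.

```bash
python3 -m pendant '[0,0,0,-6, 0,0,0,-13, 0,0,0,-20, 0,0,0,-27, 0,0,0,-34, 0,0,0,-41, 0,0,0,-48, 0,0,0,-54]' && python3 -m pendant '[0,0,0,-6, 0,0,0,-12, 0,0,0,-17, 0,0,0,-17]' && python3 -c "
from rig import *;import numpy as np;s=get_state();q=s['eef_rot'];print(s['ft_torque'],np.degrees(2*np.arctan2(q[1],q[0])))"
```

```text
time: 7.25
position: [0.5671, -0.2291, 0.0603]
eef_rot: [0.869, 0.495, 0.0, 0.0]
contact_force: [0.3, -0.4, 4.5]
finger_gap: 0.0113
grip_force: 49.2
time: 7.75
position: [0.5671, -0.2292, 0.0602]
eef_rot: [0.787, 0.617, 0.0, 0.0]
contact_force: [-0.4, -0.6, 4.8]
finger_gap: 0.011
grip_force: 49.3
[ 0.03574603 -0.05877775  0.1060223 ] 76.14444817695065
```

```bash
python3 -m pendant '[0,0,-0.2,0, 0,0,-0.4,0, 0,0,-0.7,0, 0,0,-1,0]' && python3 -m pendant '[0,0,-0.5,0, 0,0,-1.5,0, 0,0,-3,0, 0,0,-5,0, 0,0,-7,0, 0,0,-8,0, 0,0,-8,0]' && python3 - <<'E'
from h import *
cv2.imwrite("pics/s3.png",cv2.resize(get_image("side")[130:290,140:340],(750,600),interpolation=cv2.INTER_CUBIC))
E
```

```text
time: 8.25
position: [0.5667, -0.2289, 0.07]
eef_rot: [0.788, 0.616, -0.0, -0.0]
contact_force: [-0.8, 0.5, -0.4]
finger_gap: 0.0111
grip_force: 48.7
time: 9.12
position: [0.567, -0.2291, 0.1506]
eef_rot: [0.788, 0.616, 0.0, 0.001]
contact_force: [-0.1, 0.4, -1.3]
finger_gap: 0.011
grip_force: 48.7
```

View pics/s3.png

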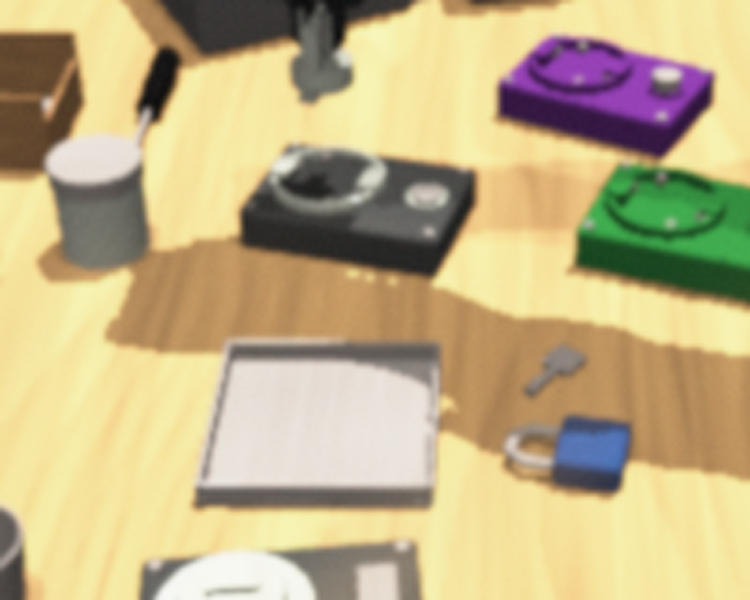

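The cap is held at (320,75), the lock is empty, and the button is in. The tray centre is about (0.543,0.021).

```bash
python3 -m pendant '[2,-0.7,0,0, 6,-2.1,0,0, 10.5,-3.7,0,0, 15,-5.3,0,0, 19,-6.7,0,0, 22,-7.7,0,0, 23.7,-8.3,2,0, 23.7,-8.3,5,0]' && python3 -m pendant '[0,0,1.5,0, 0,0,3.5,0, 0,0,4.5,0, 0,0,5,0, 0,0,5,0]'
```

```text
time: 10.18
position: [0.5428, 0.0238, 0.0994]
eef_rot: [0.787, 0.617, 0.001, -0.0]
contact_force: [0.5, -0.8, -1.5]
finger_gap: 0.0114
grip_force: 48.8
time: 10.8
position: [0.5432, 0.0211, 0.05]
eef_rot: [0.788, 0.616, 0.0, -0.0]
contact_force: [-0.5, 0.8, -1.0]
finger_gap: 0.0117
grip_force: 48.8
```

```bash
python3 - <<'E'
from h import *
s=get_state();print(np.round(s["position"],4),s["contact_force"])
cv2.imwrite("pics/s4.png",cv2.resize(get_image("side")[190:290,170:290],(720,600),interpolation=cv2.INTER_CUBIC))
E
```

```text
[0.5432 0.0211 0.05  ] [-0.50661353  0.79943177 -1.04120265]
```

View pics/s4.png

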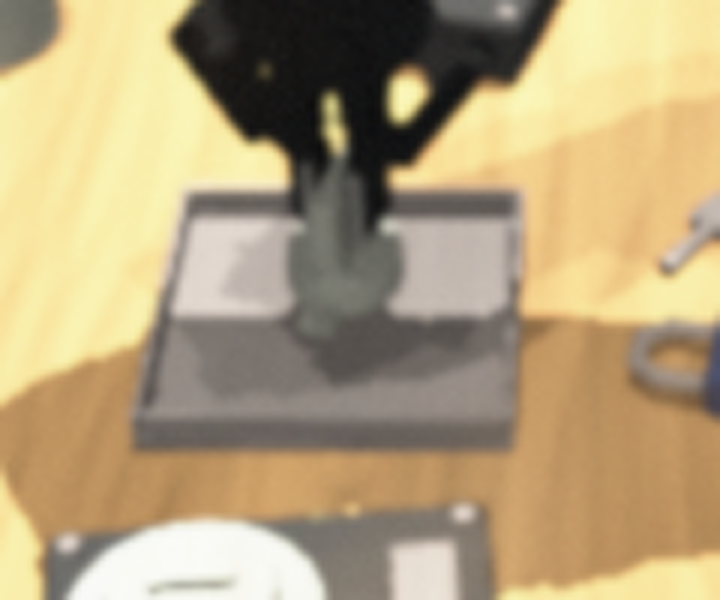

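The cap is upright over the tray's middle. Lowering gently until contact.

```bash
python3 -m pendant '[0,0,0.8,0, 0,0,1.5,0, 0,0,1.8,0, 0,0,1.9,0, 0,0,2,0]'; python3 -m pendant '[0,0,0.1,0, 0,0,0.2,0]'
```

```text
time: 11.48
position: [0.5432, 0.0211, 0.0298]
eef_rot: [0.788, 0.616, 0.0, 0.0]
contact_force: [-1.0, -0.5, -1.5]
finger_gap: 0.0112
grip_force: 48.8
time: 11.72
position: [0.5433, 0.0211, 0.0291]
eef_rot: [0.788, 0.616, 0.0, 0.0]
contact_force: [-14.0, -2.1, 48.4]
finger_gap: 0.0113
grip_force: 56.1
```

```bash
python3 -m pendant '[0,0,-0.05,0, 0,0,-0.1,0, 0,0,-0.1,0]'
```

```text
time: 12.1
position: [0.5433, 0.0211, 0.0292]
eef_rot: [0.788, 0.616, 0.0, 0.0]
contact_force: [-3.3, -0.7, 10.1]
finger_gap: 0.0117
grip_force: 50.5
```

```bash
python3 -m pendant '[0,0,-0.02,0, 0,0,-0.02,0, 0,0,-0.02,0, 0,0,-0.02,0]' 5 && python3 -m pendant '[0,0,-0.8,0, 0,0,-2.5,0, 0,0,-6,0, 0,0,-10,0, 0,0,-14,0, 0,0,-15,0, 0,0,-15,0]' && python3 - <<'E'
from h import *
a=cv2.resize(get_image("side")[150:290,160:300],(600,600),interpolation=cv2.INTER_CUBIC);cv2.imwrite("pics/s5.png",a)
E
```

```text
time: 12.6
position: [0.5432, 0.0211, 0.029]
eef_rot: [0.788, 0.616, -0.0, -0.0]
contact_force: [-0.2, 0.8, -0.1]
finger_gap: 0.0499
grip_force: 0.0
time: 13.48
position: [0.5433, 0.0209, 0.1799]
eef_rot: [0.788, 0.616, 0.0, 0.0]
contact_force: [0.0, 0.1, 0.0]
finger_gap: 0.05
grip_force: 0.0
```

View pics/s5.png

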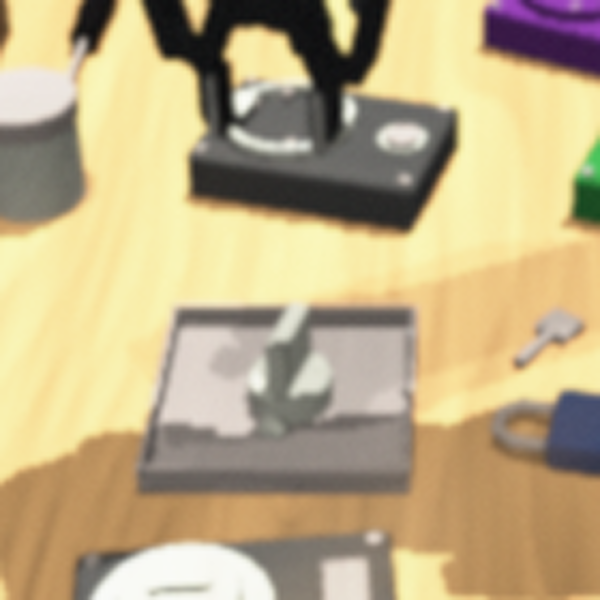

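The cap stands upright near the tray's middle at (290,375), and the gripper is clear. The lock is empty and its button is in at (402,138).

```bash
python3 -c "
from rig import *
print(close_job())"
```

```text
the job is handed in; nothing more can be done
None
```

I opened the winged-cap lock in the order asked (button fully in, quarter turn anticlockwise, cap lifted off), set the cap upright near the middle of the steel tray and handed the job in at about 13.5 s; the cap met the tray floor at about 48 N before I eased off and let go, harder than I intended for a gentle set-down.

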